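# Hang a fittings bin on the board's cleat

## Robot

A 6-joint arm with a two-finger parallel gripper is mounted at the origin on the work surface. World frame = base frame: x ahead of the robot, y to its left, z up, the work surface at z = 0. Lengths are in m, angles in rad, forces in N, time in s.
With the tool pointing down it reaches from about 0.275 to 0.725 m from the base axis. Payload 15.9 kg.
Tool frame: the origin (TCP) lies at the very end of the fingers, on their centre line; the grasp point (between the pads) lies 19 mm behind it; z points along the fingers, y is the line along which they close (so a half turn about z gives the same grasp; the last joint's range is limited). The gripper opens to 85 mm and grips with 20 to 120 N. Pads are 22 mm wide; open, the fingers measure 114 mm over their backs; the gripper's body (76 mm by 85 mm) begins 54 mm behind the grasp point. The pads swing forward as they close: fully open they stand 13 mm farther back than shut.
Start: joints at [-1.343, 0.213, -0.034, 1.323, 0, 1.571], TCP at [0.113, -0.487, 0.231] pointing down, gripper open.
Joint ranges: [-2.98, 2.98], [-0.74, 1.72], [-1.14, 1.35], [-2.1, 2.04], [-1.57, 1.44], [-3.14, 3.14]. Speed limits (rad/s): [1.89, 1.89, 2.39, 2.57, 3.14, 3.14].

## Interface

Orientations are given as a unit quaternion [w, x, y, z].
In Python, from station import bot, optics gives the robot as it stands.
- The arm moves only by the tool jog_arm, never from a script. Its argument "increments" is a list that holds one entry, the list of rows, each a list of 7 numbers: the shift along the tool's x, y, z in m, then the turn, a rotation vector about the tool's x, y, z in degrees, then the opening, from 0 (shut) to 1 (fully open). A call has 1 to 20 rows; each row shifts and turns the commanded pose from where the row before left it, along the tool's axes as they then stand; what a row does not reach is not made up. A row lasts 1/10 s, in which the tool goes at most 50 mm and 8.59 degrees, less where a joint would pass 70% of its speed; a pose out of reach is approached as far as the arm can. A call with a gripper value outside its range is refused whole. The fingers move at their own pace and stop on an object; the grip force is fixed at half the most. Time passes only in rows, so rows that do not move let the fingers close. It gives the time, the measured TCP pose, the force, the opening and the grip force at its end, in the units of the state.
- bot.sense(): the state, without advancing time (a new reading comes with each control period).
- optics.camera(name): name is "side" or "top" or "wrist"; returns the picture (480x640x3 uint8, red, green, blue); there is no depth.
- optics.get_calibration(name): a dict with "mtx" (3x3 intrinsics, pixels), "dist" ([k1, k2, p1, p2, k3] as OpenCV has them; the pictures are not rectified), "extrinsics" (4x4, takes a point from world to camera coordinates). Camera axes: x right, y down, z forward; pixel columns grow to the right and rows downward; lengths in m; the calibration is good to about 2 mm. A picture is of the moment at which its call begins: read the wrist's pose just before it. get_calibration takes no time and is no camera call; for the wrist camera it gives the pose at the moment of the call.
- bot.close_job(): hands the job in; it is judged then, once.
The state is a dict: "clock": time; "qpos": joint angles; "dq": joint speeds; "effort": joint torques, N m; "position": TCP position; "ee_rot": TCP orientation; "contact_force": force on the tool from outside, world axes, zero at the start; "wrist_torque": the same for the moment, N m; "opening": finger opening in m; "grasp_force": force on a finger pad.
Only numpy, scipy, OpenCV 4.12 (cv2) and the standard library are available. Lean on these libraries where they do the work, as an engineer would, in place of code of your own. Each camera call takes 0.05 s, during which the arm holds its last target. There are 200 camera calls.

## Task

Take the fittings bin by its handle and hang it midway along the cleat of the white bench board: tip its top towards the board, feel its slanted rear strip in behind the cleat's lip, then swing the bin down upright until the spacer bar at its foot just meets the board and the strip sits down on the cleat. Do it gently, without knocking, wedging or pressing hard on the board, let go only once it is home, and leave the things lying about alone.

Things in the scene. Friction and masses are not known exactly. Their poses are not given: they have to be found in the camera images.
- board: White perforated bench-top panel, fixed and rigid, 300 mm wide, 155 mm high, 12 mm thick, feet only behind it. Origin: foot of its front face at mid-width, on the bench. x points INTO the board (the face is the plane x = 0, the bin hangs at x < 0), y along it, z up. An aluminium cleat, 220 mm long, is centred on the face. More than 40 N between bin and board or cleat is too much
- groove (a point): Nominal bottom of the upward-open V groove between cleat lip and board face, at mid-width, on the face, 115 mm above the bench. The cleat is clamped in slots, so the real groove and cleat sit anywhere from 8 mm lower to 8 mm higher than this point: not reported, to be felt. Below the groove the cleat is a 12 mm thick strip reaching 26 mm down. Axes as board
- lip (a point): Nominal top of the cleat's lip at mid-width, 13 mm out from the face and 13 mm above point groove (real height shifted with the groove). The lip slants from the groove 45 degrees up and away from the face, 5 mm thick; its outermost edge is 16.5 mm from the face. Axes as board
- bin_grip (a point): Middle of the bin's handle, a black bar 56 mm long (bin x), 14 mm thick (bin y), 38 mm high; its top is 115 mm, this point 97 mm above the bin's underside, over the bin's centre. Axes are the bin's: x to its rear, z up. Hung home, they are parallel to the board's
- bin: Open grey box with brass fittings, 70 mm deep (x), 110 wide (y), 74 high, 0.32 to 0.52 kg; origin at the centre of its underside. At the rear (+x) a slanted strip and, at the foot, a black rubber spacer bar 20 mm high, 100 mm wide, reaching 18 mm behind the wall. Hung home, the underside is 51 mm below the groove's bottom, strip on the lip, the spacer against the face, under the cleat with 5 mm of play
- bin_strip (a point): Rearmost corner of the slanted strip at mid-width: 50.5 mm behind (bin x), 37.9 mm below bin_grip. The 4 mm thick strip, 100 mm wide, runs 45 degrees down and back from the rear wall's top; its lowest corner is 2.8 mm ahead of and 2.8 mm below this point. Upright, the spacer would strike the cleat: it goes in tipped 20 degrees, top to the board, then pivots about this edge. Hung home it is 2.5 mm off the face
- bin_foot (a point): Lower rear edge of the bin's spacer bar at mid-width, level with the underside: 53 mm behind (bin x) and 97 mm below bin_grip. Axes as bin_grip
- weight: Bystander: steel disc weight with a stub, 80 mm across, 35 mm high; origin under its centre
- wrench: Bystander: steel wrench lying flat, 180 mm long; origin under its middle
- gauge: Bystander: round pressure gauge lying on its back, 64 mm across, 26 mm high; origin under its centre
Mind the look-alikes: they are no part of the job. There is more than one size of the bin; the one meant has the size given above.

How it is judged:
By the outcome, as a careful person would: the job done as asked, in the order asked, and still so for the second after the job is handed in, with the robot touching nothing.
It also fails if it takes over 61 s, if anything falls off the work surface, if the arm or the gripper's body presses on something with over 40 N, if the wrist force passes 120 N, or if a joint passes its speed limit or range.

## Working session

There is one attempt and no reset: what is moved stays moved. The work goes in short steps, Python scripts to look and compute and a tool call to move; the robot and the scene stay as the last step left them, time stands still between calls to the robot, and variables do not carry over. Pictures are saved under pics/ and viewed, at most 10 in all, crops included, and the job is handed in when it is done.

Besides the shell and the picture viewer there is one more tool, called after "Request:" by a JSON object that holds its "name" and its "arguments", one argument or row to a line. jog_arm: Moves the arm, as the interface text tells. Its arguments: {"type":"object","properties":{"increments":{"type":"array"}},"required":["increments"]}

```bash
ls; mkdir -p pics; python3 - <<'E'
from station import bot, optics
import cv2, numpy as np
s=bot.sense(); print({k:np.round(v,3).tolist() for k,v in s.items()})
for n in ("side","top"):
    im=optics.camera(n); cv2.imwrite(f"pics/{n}0.png",im[:,:,::-1])
    c=optics.get_calibration(n); print(n,{k:np.round(v,4).tolist() for k,v in c.items()})
E
```

```text
pics
{'clock': 0.0, 'qpos': [-1.343, 0.213, -0.035, 1.324, -0.0, 1.571], 'dq': [-0.002, -0.001, -0.0, -0.0, -0.0, -0.001], 'effort': [0.002, -68.615, 48.712, 0.017, 0.0, -0.0], 'position': [0.113, -0.487, 0.231], 'ee_rot': [-0.001, 0.994, 0.114, -0.0], 'contact_force': [-0.654, -0.512, 0.345], 'wrist_torque': [0.001, -0.012, -0.034], 'grasp_force': 0.0, 'opening': 0.085}
side {'mtx': [[601.9181, 0.0, 324.5651], [0.0, 601.9181, 240.6704], [0.0, 0.0, 1.0]], 'dist': [0.0033, 0.0, 0.0, 0.0, 0.0], 'extrinsics': [[-0.9248, -0.3802, -0.0136, 0.4637], [-0.2299, 0.5871, -0.7762, 0.2529], [0.3031, -0.7147, -0.6303, 1.1769], [0.0, 0.0, 0.0, 1.0]]}
top {'mtx': [[449.2868, 0.0, 315.7002], [0.0, 449.2868, 242.3073], [0.0, 0.0, 1.0]], 'dist': [-0.0451, 0.0, 0.0, 0.0, 0.0], 'extrinsics': [[0.0058, -1.0, -0.0015, -0.0651], [-0.9864, -0.0055, -0.1642, 0.5672], [0.1642, 0.0024, -0.9864, 1.0488], [0.0, 0.0, 0.0, 1.0]]}
```

View pics/side0.png

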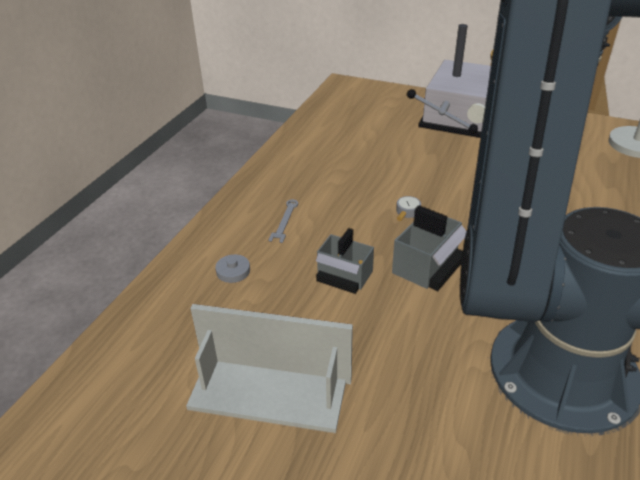

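View pics/top0.png

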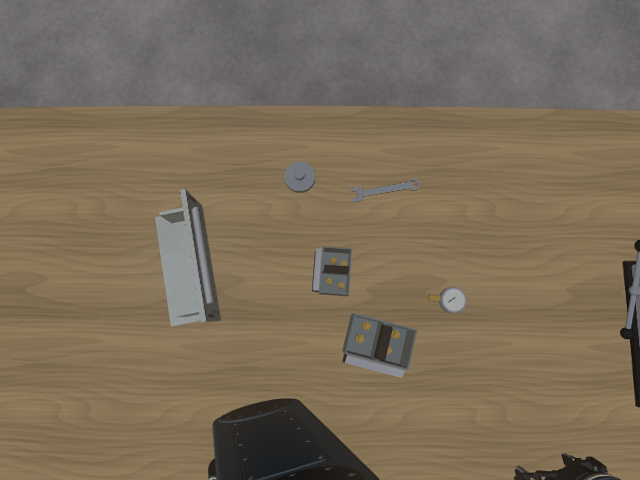

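Top view: the board is at about (200,260) with its face to the right and its cleat as the light strip. There are two candidate bins, one at (332,271), about 48 px wide, and a larger one at (380,345), about 66 px wide. At about 0.44 px/mm, 110 mm is roughly 50 px, so the one at (332,271) fits. I'll confirm this in an enlarged crop and measure it.

```bash
cat > h.py <<'E'
import numpy as np, cv2
from station import bot, optics
def ray(cal,uv):
    n=cv2.undistortPoints(np.array([[uv]],float),cal["mtx"],np.array(cal["dist"]))[0,0]
    E=np.array(cal["extrinsics"]); R,t=E[:3,:3],E[:3,3]
    return -R.T@t, R.T@np.array([n[0],n[1],1.])
def onz(cal,uv,z):
    c,d=ray(cal,uv); return c+d*(z-c[2])/d[2]
def proj(cal,P):
    E=np.array(cal["extrinsics"]); r=cv2.Rodrigues(E[:3,:3])[0]
    return cv2.projectPoints(np.array(P,float).reshape(-1,3),r,E[:3,3],cal["mtx"],np.array(cal["dist"]))[0].reshape(-1,2)
E
python3 - <<'E'
from h import *
im=cv2.imread("pics/top0.png"); cal={k:np.array(v) for k,v in optics.get_calibration("top").items()}
for uv in ((333,269),(381,345)):
    pass
# dark handles
hsv=cv2.cvtColor(im,cv2.COLOR_BGR2HSV)
for x0,y0,x1,y1 in ((306,240,360,302),(336,308,424,384)):
    m=np.zeros(im.shape[:2],np.uint8); m[y0:y1,x0:x1]=(hsv[y0:y1,x0:x1,2]<60)*255
    for c in cv2.findContours(m,cv2.RETR_EXTERNAL,cv2.CHAIN_APPROX_NONE)[0]:
        if cv2.contourArea(c)>30: print("dark",cv2.minAreaRect(c))
    m[:]=0; m[y0:y1,x0:x1]=((hsv[y0:y1,x0:x1,1]<60))*255
    c=max(cv2.findContours(m,cv2.RETR_EXTERNAL,cv2.CHAIN_APPROX_NONE)[0],key=cv2.contourArea)
    r=cv2.minAreaRect(c); b=cv2.boxPoints(r); print("all",r)
    p=[onz(cal,q,0.074)[:2] for q in b]; print(np.round(p,4).tolist(), [round(float(np.linalg.norm(p[i]-p[i-1])),4) for i in range(4)])
a=cv2.resize(im[180:332,145:235],None,fx=3.9,fy=3.9,interpolation=cv2.INTER_CUBIC)
b=cv2.resize(im[236:388,306:418],None,fx=3.9,fy=3.9,interpolation=cv2.INTER_CUBIC)
cv2.imwrite("pics/crop1.png",np.hstack([a,b])[:, :800])
E
```

```text
dark ((335.99114990234375, 269.11468505859375), (24.08270263671875, 7.592953681945801), 4.398705005645752)
all ((331.9822998046875, 270.2294006347656), (36.8143196105957, 47.85861587524414), 4.39870548248291)
[[0.4438, -0.0535], [0.5567, -0.0614], [0.5504, -0.1485], [0.4377, -0.1392]] [0.0859, 0.1132, 0.0874, 0.1131]
dark ((391.4393615722656, 345.13275146484375), (30.118671417236328, 36.2454719543457), 13.240520477294922)
all ((378.5294189453125, 345.3823547363281), (69.12265014648438, 51.41754913330078), 14.03624439239502)
[[0.2864, -0.1162], [0.3995, -0.1453], [0.3616, -0.3003], [0.2496, -0.2688]] [0.157, 0.1167, 0.1595, 0.1164]
```

View pics/crop1.png

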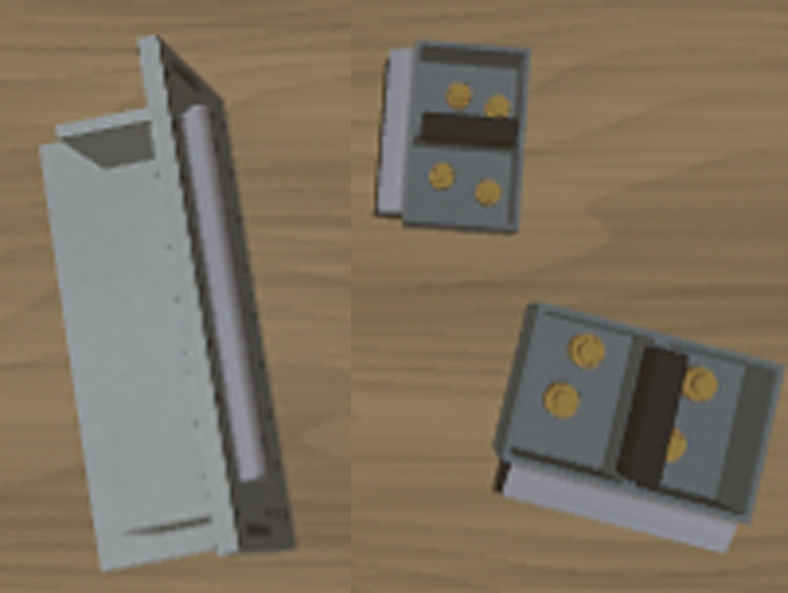

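```bash
python3 - <<'E'
from h import *
cal={k:np.array(v) for k,v in optics.get_calibration("top").items()}
R=lambda p:(( p[0]-351)/3.9+306-.5+.13,p[1]/3.9+236-.5+.13); L=lambda p:(p[0]/3.9+145-.37,p[1]/3.9+180-.37)
f=lambda uv,z:np.round(onz(cal,uv,z),4)
rim=[f(R(p),.074) for p in ((418,43),(529,50),(516,233),(404,225))]
print("rim",rim,"mean",np.mean(rim,0),"len",[np.linalg.norm(rim[i]-rim[i-1]) for i in range(4)])
v=rim[0]+rim[1]-rim[2]-rim[3]; print("width dir deg",np.degrees(np.arctan2(v[1],v[0])))
w=rim[0]+rim[3]-rim[1]-rim[2]; print("rear dir deg",np.degrees(np.arctan2(w[1],w[0])))
# handle top face: estimated corners
hh=[f(R(p),.115) for p in ((424,113),(517,119),(517,145),(424,138))]; print("handle top?",hh,np.mean(hh,0))
hd=f((335.99,269.11),.115);print("handle dark centre at .115/.097",hd, f((335.99,269.11),.097))
t=[f(L(p),.155) for p in ((159,37),(238,552))]; b=[f(L(p),0) for p in ((222,98),(296,548))]
for n,a in (("top",t),("foot",b)):
    d=a[0]-a[1]; print(n,a,"mid",(a[0]+a[1])/2,"len",np.linalg.norm(d),"deg",np.degrees(np.arctan2(d[1],d[0])))
c=[f(L(p),.128) for p in ((207,105),(265,478))]; print("cleat lip",c,(c[0]+c[1])/2)
E
```

```text
rim [array([ 0.5527, -0.0788,  0.074 ]), array([ 0.5488, -0.1464,  0.074 ]), array([ 0.438 , -0.1378,  0.074 ]), array([ 0.4424, -0.0708,  0.074 ])] mean [ 0.495475 -0.10845   0.074   ] len [np.float64(0.1105897373177095), np.float64(0.06771240654414817), np.float64(0.1111332533493013), np.float64(0.06714432217246667)]
width dir deg -4.293662879919376
rear dir deg 86.4713701345971
handle top? [array([ 0.5051, -0.0819,  0.115 ]), array([ 0.5019, -0.1359,  0.115 ]), array([ 0.4868, -0.1358,  0.115 ]), array([ 0.4906, -0.0819,  0.115 ])] [ 0.4961   -0.108875  0.115   ]
handle dark centre at .115/.097 [ 0.495  -0.1083  0.115 ] [ 0.4969 -0.109   0.097 ]
top [array([0.6693, 0.2318, 0.155 ]), array([0.3771, 0.1726, 0.155 ])] mid [0.5232 0.2022 0.155 ] len 0.29813668006469785 deg 11.453152779689972
foot [array([0.6723, 0.2345, 0.    ]), array([0.3782, 0.1734, 0.    ])] mid [0.52525 0.20395 0.     ] len 0.30037979292888534 deg 11.736388353287921
cleat lip [array([0.6358, 0.2092, 0.128 ]), array([0.4184, 0.1655, 0.128 ])] [0.5271  0.18735 0.128  ]
```

The left bin's rim measures 110.9 × 67.5 mm at (332,270), which matches 110 × 70. The other one at (380,345), about 155 mm wide, is the look-alike. The bin is centred at about (0.4955, -0.1085) with its rear pointing at 86°. The board's foot is at about (0.524, 0.203), and the direction into the board is 101.6°.

```bash
cat >> h.py <<'E'
from scipy.spatial.transform import Rotation as Ro
def state():
    s=bot.sense(); q=np.array(s["ee_rot"]); return s,np.array(s["position"]),Ro.from_quat(q[[1,2,3,0]])
def Rt(yaw,tilt): # tool rotation: bin rear towards yaw (deg), tipped by tilt (top to the rear)
    return Ro.from_euler("z",yaw,degrees=True)*Ro.from_euler("y",tilt,degrees=True)*Ro.from_euler("x",180,degrees=True)
def plan(p1,R1,N,p0=None,R0=None):
    if p0 is None: _,p0,R0=state()
    w=(R0.inv()*R1).as_rotvec()/N; S=sum((R0*Ro.from_rotvec(w*k)).as_matrix() for k in range(N))
    d=np.linalg.solve(S,np.array(p1)-p0); print("row x%d"%N,np.round(d*1000,2),"mm",np.round(np.degrees(w),3))
E
python3 - <<'E'
from h import *
plan([.496,-.1085,.20],Rt(86,0),15)
E
```

```text
row x15 [38.39  1.65  2.06] mm [-3.000e-03 -2.000e-03 -4.863e+00]
```

Request:
{"name": "jog_arm", "arguments": {
  "increments": [
    [[0.0384,0.00165,0.0021,0,0,-4.86,1],[0.0384,0.00165,0.0021,0,0,-4.86,1],[0.0384,0.00165,0.0021,0,0,-4.86,1],[0.0384,0.00165,0.0021,0,0,-4.86,1],[0.0384,0.00165,0.0021,0,0,-4.86,1],[0.0384,0.00165,0.0021,0,0,-4.86,1],[0.0384,0.00165,0.0021,0,0,-4.86,1],[0.0384,0.00165,0.0021,0,0,-4.86,1],[0.0384,0.00165,0.0021,0,0,-4.86,1],[0.0384,0.00165,0.0021,0,0,-4.86,1],[0.0384,0.00165,0.0021,0,0,-4.86,1],[0.0384,0.00165,0.0021,0,0,-4.86,1],[0.0384,0.00165,0.0021,0,0,-4.86,1],[0.0384,0.00165,0.0021,0,0,-4.86,1],[0.0384,0.00165,0.0021,0,0,-4.86,1],[0,0,0,0,0,0,1],[0,0,0,0,0,0,1],[0,0,0,0,0,0,1]]
  ]
}}

```text
clock: 1.9
position: [0.4961, -0.1094, 0.1997]
ee_rot: [-0.0, 0.732, 0.681, -0.0]
contact_force: [-0.3, -0.8, -0.3]
opening: 0.0857
grasp_force: 0.0
```

```bash
python3 - <<'E'
from h import *
s,p,R=state(); print(s["clock"],p,R.as_matrix().round(3).tolist(),np.round(s["contact_force"],2))
cal=optics.get_calibration("wrist"); im=optics.camera("wrist"); cv2.imwrite("pics/w1.png",im[:,:,::-1])
cal={k:np.array(v) for k,v in cal.items()}; np.savez("w1.npz",**cal)
y=np.radians(86); c=np.array([.4955,-.1085,0]); ex=np.array([np.cos(y),np.sin(y),0]); ey=np.array([-np.sin(y),np.cos(y),0])
P=[c+a*ex+b*ey+[0,0,.074] for a in(-.035,.035) for b in(-.055,.055)]+[c+a*ex+b*ey+[0,0,.115] for a in(-.028,.028) for b in(-.007,.007)]
print(proj(cal,P).round(0).tolist())
E
```

```text
1.9 [ 0.49613856 -0.10942873  0.19970072] [[0.072, 0.997, -0.0], [0.997, -0.072, -0.0], [-0.0, -0.0, -1.0]] [-0.3  -0.81 -0.29]
[[390.0, 271.0], [253.0, 271.0], [395.0, 184.0], [248.0, 184.0], [332.0, 285.0], [311.0, 285.0], [332.0, 205.0], [310.0, 205.0]]
```

View pics/w1.png

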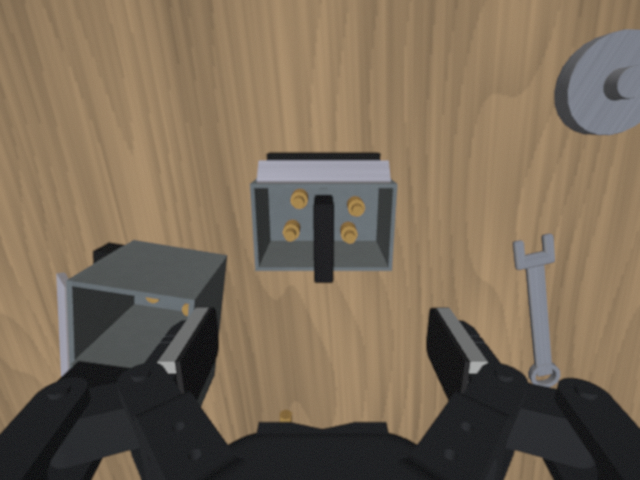

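```bash
python3 - <<'E'
from h import *
cal=dict(np.load("w1.npz")); _,p,R=state()
c=[onz(cal,q,.074) for q in ((251,182),(397,182),(394,270),(255,270))]
print(np.round(c,4).tolist(),np.mean(c,0)); v=c[0]+c[3]-c[1]-c[2]; print("rear",np.degrees(np.arctan2(v[1],v[0]))-90)
g=cv2.cvtColor(cv2.imread("pics/w1.png"),cv2.COLOR_BGR2GRAY)[180:300,290:360]; m=(g<50).astype(np.uint8)*255
k=max(cv2.findContours(m,0,1)[0],key=cv2.contourArea)[:,0]+[290,180]; lo=k[k[:,1]>=k[:,1].max()-1]; 
print("handle front-bottom px",k.min(0),k.max(0)); h=[onz(cal,((k[:,0].min()+k[:,0].max())/2,v_),.115) for v_ in (k[:,1].max(),)]; print(h)
E_=cal["extrinsics"]; cw=-E_[:3,:3].T@E_[:3,3]; print("cam in tool",R.inv().apply(cw-p))
E
```

```text
[[0.4459, -0.0681, 0.074], [0.5541, -0.0758, 0.074], [0.5511, -0.1463, 0.074], [0.4398, -0.1384, 0.074]] [ 0.49771875 -0.10717055  0.074     ]
rear 85.94196579866141
handle front-bottom px [314 195] [333 281]
[array([ 0.49522438, -0.13354591,  0.115     ])]
cam in tool [ 0.07815289  0.00014928 -0.1424073 ]
```

Request:
{"name": "jog_arm", "arguments": {
  "increments": [
    [[0.0023,0.0007,0.012,0,0,0,1],[0,0,0.015,0,0,0,1],[0,0,0.015,0,0,0,1],[0,0,0.015,0,0,0,1],[0,0,0.015,0,0,0,1],[0,0,0.015,0,0,0,1],[0,0,0.015,0,0,0,1],[0,0,0.012,0,0,0,1],[0,0,0.0077,0,0,0,1],[0,0,0,0,0,0,1],[0,0,0,0,0,0,1],[0,0,0,0,0,0,0],[0,0,0,0,0,0,0],[0,0,0,0,0,0,0],[0,0,0,0,0,0,0],[0,0,0,0,0,0,0],[0,0,0,0,0,0,0],[0,0,0,0,0,0,0],[0,0,0,0,0,0,0],[0,0,0,0,0,0,0]]
  ]
}}

```text
clock: 3.95
position: [0.4972, -0.1066, 0.0783]
ee_rot: [0.0, 0.732, 0.682, 0.0]
contact_force: [-1.9, 0.8, 5.4]
opening: 0.0134
grasp_force: 59.3
```

```bash
cat >> h.py <<'E'
YAW=101.6; O=np.array([.5243,.2032,0]); Rb=Ro.from_euler("z",YAW,degrees=True)
def tcp_for(C,tilt,loc=(.0505,0,-.0379),g=(-.0006,0,-.0187)):
    """TCP for bin point loc (from bin_grip, bin axes) at board coords C; g = bin_grip in tool axes"""
    RT=Rt(YAW,tilt); Rbin=Rb*Ro.from_euler("y",tilt,degrees=True)
    return O+Rb.apply(C)-Rbin.apply(loc)-RT.apply(g), RT
def where(loc=(.0505,0,-.0379),g=(-.0006,0,-.0187)):
    s,p,R=state(); Rbin=R*Ro.from_euler("x",180,degrees=True); P=p+R.apply(g)+Rbin.apply(loc)
    return Rb.inv().apply(P-O), (Rb.inv()*Rbin).as_euler("zyx",degrees=True)
E
python3 - <<'E'
from h import *
s,p,R=state(); p0=p+[0,0,.08]
p1,R1=tcp_for([-.025,0,.147],20); print(p1); plan(p1,R1,15,p0,R)
print(where())
E
```

```text
[0.53743519 0.13921035 0.1821089 ]
row x15 [15.87  3.65 -4.2 ] mm [-0.182 -1.325 -1.033]
(array([-0.24995807,  0.07540899,  0.0590968 ]), array([-1.56493566e+01,  3.00121943e-03, -5.48421040e-03]))
```

Request:
{"name": "jog_arm", "arguments": {
  "increments": [
    [[0,0,-0.003,0,0,0,0],[0,0,-0.007,0,0,0,0],[0,0,-0.014,0,0,0,0],[0,0,-0.014,0,0,0,0],[0,0,-0.014,0,0,0,0],[0,0,-0.014,0,0,0,0],[0,0,-0.009,0,0,0,0],[0,0,-0.005,0,0,0,0],[0,0,0,0,0,0,0],[0,0,0,0,0,0,0],[0,0,0,0,0,0,0]]
  ]
}}

```text
clock: 5.05
position: [0.4968, -0.1065, 0.1575]
ee_rot: [-0.0, 0.732, 0.682, -0.0]
contact_force: [0.2, -0.1, -5.0]
opening: 0.0133
grasp_force: 58.7
```

Request:
{"name": "jog_arm", "arguments": {
  "increments": [
    [[0.008,0.0018,-0.0021,-0.09,-0.66,-0.52,0],[0.0159,0.00365,-0.0042,-0.18,-1.325,-1.033,0],[0.0159,0.00365,-0.0042,-0.18,-1.325,-1.033,0],[0.0159,0.00365,-0.0042,-0.18,-1.325,-1.033,0],[0.0159,0.00365,-0.0042,-0.18,-1.325,-1.033,0],[0.0159,0.00365,-0.0042,-0.18,-1.325,-1.033,0],[0.0159,0.00365,-0.0042,-0.18,-1.325,-1.033,0],[0.0159,0.00365,-0.0042,-0.18,-1.325,-1.033,0],[0.0159,0.00365,-0.0042,-0.18,-1.325,-1.033,0],[0.0159,0.00365,-0.0042,-0.18,-1.325,-1.033,0],[0.0159,0.00365,-0.0042,-0.18,-1.325,-1.033,0],[0.0159,0.00365,-0.0042,-0.18,-1.325,-1.033,0],[0.0159,0.00365,-0.0042,-0.18,-1.325,-1.033,0],[0.0159,0.00365,-0.0042,-0.18,-1.325,-1.033,0],[0.008,0.0018,-0.0021,-0.09,-0.66,-0.52,0],[0,0,0,0,0,0,0],[0,0,0,0,0,0,0],[0,0,0,0,0,0,0]]
  ]
}}

```text
clock: 6.85
position: [0.5368, 0.1224, 0.1831]
ee_rot: [0.125, 0.631, 0.759, -0.103]
contact_force: [-0.0, -0.2, -3.4]
opening: 0.0135
grasp_force: 58.6
```

```bash
python3 - <<'E'
from h import *
print(where()); plan(*tcp_for([-.025,0,.147],20),4)
cal=optics.get_calibration("wrist"); im=optics.camera("wrist"); cv2.imwrite("pics/w2.png",im[:,:,::-1])
np.savez("w2.npz",**{k:np.array(v) for k,v in cal.items()})
E
```

```text
(array([-0.04054849,  0.00312494,  0.14891877]), array([-1.13569996, 18.65428603,  0.20568962]))
row x4 [ 3.95  0.95 -1.12] mm [-0.052 -0.336 -0.267]
```

View pics/w2.png

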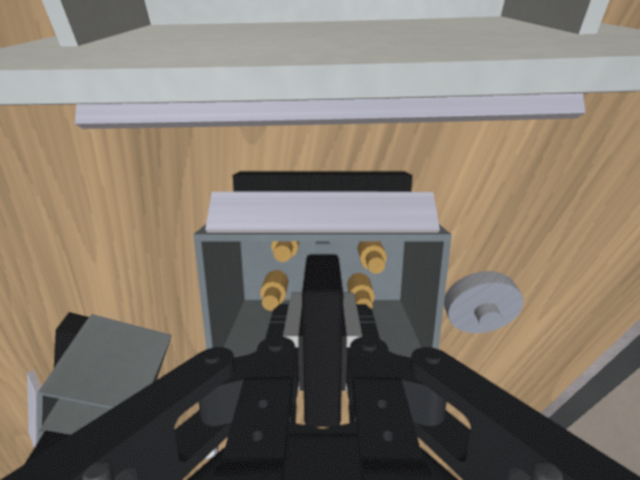

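```bash
python3 - <<'E'
from h import *
cal=dict(np.load("w2.npz"))
B=lambda uv,z:Rb.inv().apply(onz(cal,uv,z)-O)*1000
for n,a,z in (("boardtop",((1,104),(639,90)),.155),("lip outer",((79,127),(583,114)),.1265),("strip rear",((213,192.5),(434,192.5)),.149),("strip rear ends half",((213,192.5),(434,192.5)),.149)):
    a=[B(q,z) for q in a]; d=a[1]-a[0]; print(n,np.round(a,1).tolist(),"mid",np.round((a[0]+a[1])/2,1),"len",round(np.linalg.norm(d),1),"deg",round(np.degrees(np.arctan2(d[0],-d[1])),2))
E
```

```text
boardtop [[0.6, 120.6, 155.0], [1.2, -111.6, 155.0]] mid [  0.9   4.5 155. ] len 232.2 deg 0.15
lip outer [[-17.6, 115.3, 126.5], [-16.0, -115.4, 126.5]] mid [-16.8  -0.  126.5] len 230.7 deg 0.39
strip rear [[-40.5, 52.6, 149.0], [-42.4, -47.2, 149.0]] mid [-41.5   2.7 149. ] len 99.8 deg -1.08
strip rear ends half [[-40.5, 52.6, 149.0], [-42.4, -47.2, 149.0]] mid [-41.5   2.7 149. ] len 99.8 deg -1.08
```

```bash
sed -i 's/YAW=101.6; O=np.array(\[.5243,.2032,0\]); Rb=Ro.from_euler("z",YAW,degrees=True)/YAW=101.8; Rb=Ro.from_euler("z",YAW,degrees=True); O=np.array([.5243,.2032,0])+Rb.apply([.0009,0,0])/' h.py
python3 - <<'E'
from h import *
cal=dict(np.load("w2.npz"))
B=lambda uv,z:Rb.inv().apply(onz(cal,uv,z)-O)*1000
for z in (.130,.134,.137):
    a=[B(q,z) for q in ((79,127),(583,114))]; print(z,(a[0]+a[1])/2,np.linalg.norm(a[0]-a[1]))
print(where()); plan(*tcp_for([-.025,0,.147],20),6)
R20=Rt(YAW,20); print("mm per tool axis for board x:",R20.inv().apply(Rb.apply([1,0,0])).round(3),"down:",R20.inv().apply([0,0,-1]).round(3))
E
```

```text
0.13 [-1.65795804e+01  8.71230512e-02  1.30000000e+02] 225.8399258783589
0.134 [-1.52697024e+01  1.31336481e-01  1.34000000e+02] 220.29587340135953
0.137 [-14.28729388   0.16449655 137.        ] 216.13783404360998
(array([-0.04149888,  0.00328702,  0.14893127]), array([-1.35872593, 18.65214769,  0.27799147]))
row x6 [ 2.79  0.68 -0.8 ] mm [-0.046 -0.224 -0.211]
mm per tool axis for board x: [ 0.94   0.    -0.342] down: [ 0.342 -0.     0.94 ]
```

Request:
{"name": "jog_arm", "arguments": {
  "increments": [
    [[0.0028,0.0007,-0.0008,-0.05,-0.225,-0.21,0],[0.0028,0.0007,-0.0008,-0.05,-0.225,-0.21,0],[0.0028,0.0007,-0.0008,-0.05,-0.225,-0.21,0],[0.0028,0.0007,-0.0008,-0.05,-0.225,-0.21,0],[0.0028,0.0007,-0.0008,-0.05,-0.225,-0.21,0],[0.0028,0.0007,-0.0008,-0.05,-0.225,-0.21,0],[0,0,0,0,0,0,0],[0,0,0,0,0,0,0]]
  ]
}}

```text
clock: 7.7
position: [0.5375, 0.141, 0.1819]
ee_rot: [0.135, 0.621, 0.765, -0.11]
contact_force: [-0.0, 0.5, -4.0]
opening: 0.0135
grasp_force: 58.6
```

```bash
python3 - <<'E'
from h import *
print(where()); plan(*tcp_for([-.0045,0,.147],20),8); print(bot.sense()["contact_force"],bot.sense()["wrist_torque"])
E
```

```text
(array([-0.02416006, -0.00019295,  0.14673348]), array([ 0.07782433, 20.01929323, -0.02873596]))
row x8 [ 2.3  -0.03 -0.87] mm [0.003 0.002 0.008]
[-0.04807988  0.53725808 -3.98274771] [ 0.63043399  0.08792707 -0.02204856]
```

Request:
{"name": "jog_arm", "arguments": {
  "increments": [
    [[0.0023,0,-0.0009,0,0,0,0],[0.0023,0,-0.0009,0,0,0,0],[0.0023,0,-0.0009,0,0,0,0],[0.0023,0,-0.0009,0,0,0,0],[0.0023,0,-0.0009,0,0,0,0],[0.0023,0,-0.0009,0,0,0,0],[0.0023,0,-0.0009,0,0,0,0],[0.0023,0,-0.0009,0,0,0,0],[0,0,0,0,0,0,0],[0,0,0,0,0,0,0]]
  ]
}}

```text
clock: 8.7
position: [0.5335, 0.1603, 0.1823]
ee_rot: [0.135, 0.621, 0.765, -0.11]
contact_force: [-0.3, 1.3, -4.2]
opening: 0.0136
grasp_force: 58.6
```

```bash
python3 - <<'E'
from h import *
s=bot.sense(); print(where(),s["contact_force"],s["wrist_torque"])
cal=optics.get_calibration("wrist"); im=optics.camera("wrist")
np.savez("w3.npz",**{k:np.array(v) for k,v in cal.items()})
cv2.imwrite("pics/w3.png",cv2.resize(im[60:260,160:480,::-1],None,fx=2.5,fy=2.5,interpolation=cv2.INTER_CUBIC))
E
```

```text
(array([-4.46038898e-03, -1.44326132e-04,  1.47221362e-01]), array([ 0.07388999, 20.01662673, -0.02694465])) [-0.28296909  1.28604202 -4.20488654] [0.62751853 0.12321212 0.01835694]
```

View pics/w3.png

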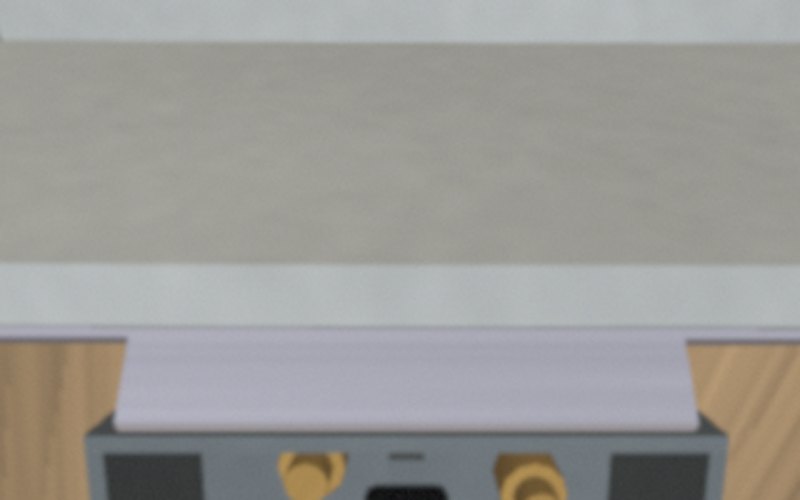

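The strip is parallel to the cleat, and the board's top edge (crop row 326) hides its tip. There is no contact yet, so I'll lower it and feel.

Request:
{"name": "jog_arm", "arguments": {
  "increments": [
    [[0.0007,0,0.0019,0,0,0,0],[0.0007,0,0.0019,0,0,0,0],[0.0007,0,0.0019,0,0,0,0],[0.0003,0,0.0009,0,0,0,0],[0,0,0,0,0,0,0],[0,0,0,0,0,0,0]]
  ]
}}

```text
clock: 9.35
position: [0.5335, 0.1602, 0.1754]
ee_rot: [0.135, 0.621, 0.765, -0.109]
contact_force: [-0.7, -0.1, -4.3]
opening: 0.0131
grasp_force: 58.7
```

Request:
{"name": "jog_arm", "arguments": {
  "increments": [
    [[0.0003,0,0.0009,0,0,0,0],[0.0003,0,0.0009,0,0,0,0],[0,0,0,0,0,0,0]]
  ]
}}

```text
clock: 9.65
position: [0.5334, 0.1602, 0.1733]
ee_rot: [0.135, 0.621, 0.765, -0.11]
contact_force: [-0.2, -0.4, -4.2]
opening: 0.0134
grasp_force: 58.7
```

Request:
{"name": "jog_arm", "arguments": {
  "increments": [
    [[0.0003,0,0.0009,0,0,0,0],[0.0004,0,0.001,0,0,0,0],[0,0,0,0,0,0,0]]
  ]
}}

```text
clock: 9.95
position: [0.5334, 0.1601, 0.1712]
ee_rot: [0.135, 0.621, 0.765, -0.11]
contact_force: [-0.7, -0.5, -4.1]
opening: 0.0133
grasp_force: 58.7
```

Request:
{"name": "jog_arm", "arguments": {
  "increments": [
    [[0.0003,0,0.0009,0,0,0,0],[0,0,0,0,0,0,0]]
  ]
}}

```text
clock: 10.15
position: [0.5335, 0.1602, 0.1704]
ee_rot: [0.135, 0.621, 0.765, -0.11]
contact_force: [0.4, 0.8, -3.8]
opening: 0.0134
grasp_force: 58.7
```

Request:
{"name": "jog_arm", "arguments": {
  "increments": [
    [[0.0004,0,0.001,0,0,0,0],[0,0,0,0,0,0,0]]
  ]
}}

```text
clock: 10.35
position: [0.5334, 0.1602, 0.1693]
ee_rot: [0.135, 0.621, 0.765, -0.11]
contact_force: [0.5, -0.1, -3.4]
opening: 0.0134
grasp_force: 58.7
```

Request:
{"name": "jog_arm", "arguments": {
  "increments": [
    [[0.0003,0,0.0009,0,0,0,0],[0,0,0,0,0,0,0]]
  ]
}}

```text
clock: 10.55
position: [0.5334, 0.1602, 0.1683]
ee_rot: [0.135, 0.621, 0.765, -0.11]
contact_force: [-0.3, 0.7, -4.1]
opening: 0.0133
grasp_force: 58.7
```

Corner at about 133 mm, with still no contact.

Request:
{"name": "jog_arm", "arguments": {
  "increments": [
    [[0.0003,0,0.0009,0,0,0,0],[0,0,0,0,0,0,0]]
  ]
}}

```text
clock: 10.75
position: [0.5335, 0.1602, 0.1674]
ee_rot: [0.135, 0.621, 0.765, -0.109]
contact_force: [-0.5, 1.0, -3.4]
opening: 0.0135
grasp_force: 58.7
```

Request:
{"name": "jog_arm", "arguments": {
  "increments": [
    [[0.0004,0,0.001,0,0,0,0],[0,0,0,0,0,0,0]]
  ]
}}

```text
clock: 10.95
position: [0.5336, 0.1605, 0.1667]
ee_rot: [0.135, 0.621, 0.765, -0.109]
contact_force: [-0.9, 2.8, 1.5]
opening: 0.0135
grasp_force: 59.7
```

```bash
python3 - <<'E'
from h import *
s=bot.sense(); print(where(),s["contact_force"],s["wrist_torque"])
E
```

```text
(array([-0.0042916 , -0.0003628 ,  0.13161674]), array([ 0.07522159, 19.98551815, -0.06704708])) [-0.9435422   2.7554564   1.52422703] [ 0.97511425  0.37212666 -0.04656405]
```

Contact: net force is about +5.5 N upward and +2.5 N towards the board. That is the reaction of the lip's inner slope, so the strip is behind the lip. I'll ease off 1 mm, then swing about the strip edge.

Request:
{"name": "jog_arm", "arguments": {
  "increments": [
    [[-0.0003,0,-0.0009,0,0,0,0],[0,0,0,0,0,0,0],[0,0,0,0,0,0,0]]
  ]
}}

```text
clock: 11.25
position: [0.5335, 0.1601, 0.1674]
ee_rot: [0.135, 0.621, 0.765, -0.11]
contact_force: [-1.2, 0.6, -1.6]
opening: 0.0133
grasp_force: 59.0
```

```bash
python3 - <<'E'
from h import *
s=bot.sense(); print(where(),s["contact_force"])
c=where()[0]; c[1]=0; c[0]=-.0042; c[2]=.1323
plan(*tcp_for(c,10),10); plan(*tcp_for(c,0),10,*tcp_for(c,10))
E
```

```text
(array([-0.00463276, -0.00016683,  0.13222564]), array([ 0.06312636, 20.02644696, -0.02501029])) [-1.21487013  0.64064395 -1.60814619]
row x10 [-0.29 -0.02  0.86] mm [0.002 1.003 0.006]
row x10 [-0.33  0.    0.87] mm [0. 1. 0.]
```

Request:
{"name": "jog_arm", "arguments": {
  "increments": [
    [[-0.0003,0,0.0005,0,1,0,0],[-0.0003,0,0.00086,0,1,0,0],[-0.0003,0,0.00086,0,1,0,0],[-0.0003,0,0.00086,0,1,0,0],[-0.0003,0,0.00086,0,1,0,0],[0,0,0,0,0,0,0]]
  ]
}}

```text
clock: 11.85
position: [0.5341, 0.1571, 0.1642]
ee_rot: [0.101, 0.625, 0.77, -0.082]
contact_force: [0.3, 0.8, -3.3]
opening: 0.0133
grasp_force: 58.6
```

Request:
{"name": "jog_arm", "arguments": {
  "increments": [
    [[-0.0003,0,0.00086,0,1,0,0],[-0.0003,0,0.00086,0,1,0,0],[-0.0003,0,0.00086,0,1,0,0],[-0.0003,0,0.00086,0,1,0,0],[-0.0003,0,0.00086,0,1,0,0],[0,0,0,0,0,0,0],[0,0,0,0,0,0,0]]
  ]
}}

```text
clock: 12.55
position: [0.5346, 0.1551, 0.1603]
ee_rot: [0.068, 0.628, 0.773, -0.055]
contact_force: [-0.0, 0.0, -3.3]
opening: 0.0135
grasp_force: 58.6
```

```bash
python3 - <<'E'
from h import *
s=bot.sense(); print(where(),s["contact_force"],s["wrist_torque"])
E
```

```text
(array([-0.00428865, -0.00018591,  0.13267067]), array([ 0.04186474, 10.02193168, -0.01697832])) [-0.04857011  0.01627607 -3.26541868] [ 0.31573112  0.06572414 -0.0046377 ]
```

Request:
{"name": "jog_arm", "arguments": {
  "increments": [
    [[-0.0003,0,0.00087,0,1,0,0],[-0.0003,0,0.00087,0,1,0,0],[-0.0003,0,0.00087,0,1,0,0],[-0.0003,0,0.00087,0,1,0,0],[-0.0003,0,0.00087,0,1,0,0],[-0.0003,0,0.00087,0,1,0,0],[0,0,0,0,0,0,0]]
  ]
}}

```text
clock: 13.25
position: [0.5351, 0.1524, 0.1553]
ee_rot: [0.027, 0.63, 0.776, -0.022]
contact_force: [1.2, 0.6, -3.2]
opening: 0.0133
grasp_force: 58.6
```

Request:
{"name": "jog_arm", "arguments": {
  "increments": [
    [[-0.0003,0,0.00087,0,1,0,0],[-0.0003,0,0.00087,0,1,0,0],[0,0,0,0,0,0,0]]
  ]
}}

```text
clock: 13.55
position: [0.5352, 0.1518, 0.1535]
ee_rot: [0.013, 0.63, 0.776, -0.011]
contact_force: [0.3, -0.0, -3.5]
opening: 0.0133
grasp_force: 58.6
```

Request:
{"name": "jog_arm", "arguments": {
  "increments": [
    [[-0.0003,0,0.00087,0,1,0,0],[-0.0003,0,0.00087,0,1,0,0],[0,0,0,0,0,0,0],[0,0,0,0,0,0,0]]
  ]
}}

```text
clock: 13.95
position: [0.5354, 0.1513, 0.1519]
ee_rot: [0.0, 0.63, 0.776, -0.0]
contact_force: [-0.5, 0.5, -3.7]
opening: 0.0133
grasp_force: 58.6
```

```bash
python3 - <<'E'
from h import *
s=bot.sense(); print(where(),s["contact_force"],s["wrist_torque"])
E
```

```text
(array([-0.00405014, -0.00017371,  0.13263727]), array([ 0.0409866 ,  0.02206964, -0.00277479])) [-0.47801012  0.48022516 -3.68606403] [-0.00222912 -0.03149616  0.02784382]
```

Request:
{"name": "jog_arm", "arguments": {
  "increments": [
    [[0.0005,0,0.0005,0,0,0,0],[0.0005,0,0.0005,0,0,0,0],[0,0,0,0,0,0,0]]
  ]
}}

```text
clock: 14.25
position: [0.535, 0.1527, 0.1508]
ee_rot: [0.0, 0.63, 0.776, -0.0]
contact_force: [0.5, 0.2, -4.2]
opening: 0.0134
grasp_force: 58.6
```

Request:
{"name": "jog_arm", "arguments": {
  "increments": [
    [[0.0005,0,0.0004,0,0,0,0],[0,0,0,0,0,0,0]]
  ]
}}

```text
clock: 14.45
position: [0.535, 0.153, 0.1504]
ee_rot: [0.0, 0.63, 0.776, -0.0]
contact_force: [1.0, -0.8, -5.2]
opening: 0.0132
grasp_force: 58.8
```

Request:
{"name": "jog_arm", "arguments": {
  "increments": [
    [[0.0004,0,0.0003,0,0,0,0],[0,0,0,0,0,0,0]]
  ]
}}

```text
clock: 14.65
position: [0.535, 0.1532, 0.1502]
ee_rot: [0.0, 0.63, 0.776, -0.0]
contact_force: [0.7, -3.7, -2.3]
opening: 0.0132
grasp_force: 58.9
```

Request:
{"name": "jog_arm", "arguments": {
  "increments": [
    [[-0.0001,0,0.0005,0,0,0,0],[0,0,0,0,0,0,0]]
  ]
}}

```text
clock: 14.85
position: [0.535, 0.1531, 0.15]
ee_rot: [0.0, 0.63, 0.776, 0.0]
contact_force: [-0.7, -4.0, 2.3]
opening: 0.0135
grasp_force: 59.7
```

```bash
python3 - <<'E'
from h import *
s=bot.sense(); print(where(),s["contact_force"],s["wrist_torque"])
E
```

```text
(array([-0.00222718, -0.0002435 ,  0.13076335]), array([ 0.05205869,  0.03316521, -0.0298829 ])) [-0.66873019 -3.99298997  2.32875261] [-1.06066877  0.12774867 -0.11208936]
```

Request:
{"name": "jog_arm", "arguments": {
  "increments": [
    [[-0.0004,0,0,0,0,0,0],[0,0,0,0,0,0,0],[0,0,0,0,0,0,0]]
  ]
}}

```text
clock: 15.15
position: [0.5351, 0.1531, 0.1499]
ee_rot: [0.0, 0.63, 0.776, 0.0]
contact_force: [-2.7, -1.4, 5.6]
opening: 0.0131
grasp_force: 59.9
```

```bash
python3 - <<'E'
from h import *
s=bot.sense(); print(where(),s["contact_force"],s["wrist_torque"])
im=optics.camera("side"); cal=optics.get_calibration("side")
cv2.imwrite("pics/side1.png",cv2.resize(im[230:430,170:400,::-1],None,fx=3,fy=3,interpolation=cv2.INTER_CUBIC))
E
```

```text
(array([-0.00226925, -0.00025261,  0.13074176]), array([ 0.06503045, -0.00232211, -0.02761962])) [-2.7453214  -1.40326387  5.6070766 ] [-0.49014493  0.50787122 -0.19694918]
```

Request:
{"name": "jog_arm", "arguments": {
  "increments": [
    [[0.0002,0,-0.0005,0,0,0,0],[0,0,0,0,0,0,0],[0,0,0,0,0,0,0]]
  ]
}}

```text
clock: 15.5
position: [0.535, 0.1531, 0.15]
ee_rot: [0.0, 0.63, 0.776, -0.0]
contact_force: [1.0, -2.4, -2.9]
opening: 0.013
grasp_force: 58.9
```

View pics/side1.png

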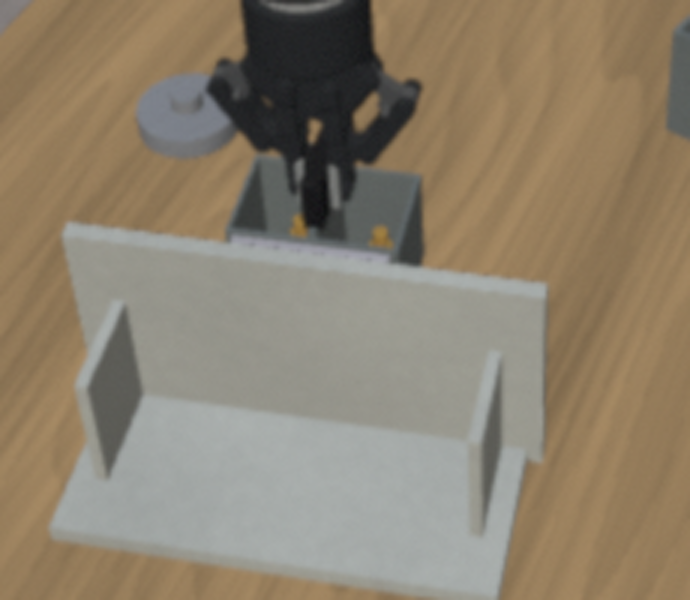

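The bin stands upright behind the board, with its handle at crop x 315 against the board's middle at about 306. Lateral centring therefore looks fine. I'll let its weight settle onto the cleat and then release it gradually.

Request:
{"name": "jog_arm", "arguments": {
  "increments": [
    [[-0.0001,0,0.0003,0,0,0,0],[0,0,0,0,0,0,0],[0,0,0,0,0,0,0]]
  ]
}}

```text
clock: 15.8
position: [0.5351, 0.153, 0.15]
ee_rot: [0.0, 0.63, 0.776, 0.0]
contact_force: [-0.6, -1.2, 0.6]
opening: 0.0138
grasp_force: 59.4
```

Request:
{"name": "jog_arm", "arguments": {
  "increments": [
    [[0,0,0,0,0,0,0.2],[0,0,0,0,0,0,0.25],[0,0,0,0,0,0,0.35],[0,0,0,0,0,0,0.45],[0,0,0,0,0,0,0.5],[0,0,0,0,0,0,0.5],[0,0,0,0,0,0,0.5],[0,0,0,0,0,0,0.5]]
  ]
}}

```text
clock: 16.6
position: [0.535, 0.153, 0.1499]
ee_rot: [0.0, 0.63, 0.776, -0.0]
contact_force: [-0.7, -0.6, -0.9]
opening: 0.0427
grasp_force: 0.0
```

```bash
python3 - <<'E'
from h import *
s=bot.sense(); print(s["clock"],s["contact_force"],s["opening"],s["position"])
im=optics.camera("wrist"); cal={k:np.array(v) for k,v in optics.get_calibration("wrist").items()}
np.savez("w4.npz",**cal); cv2.imwrite("pics/w4.png",im[:,:,::-1])
E
```

```text
16.6 [-0.70421476 -0.5661981  -0.86455601] 0.04269256283069958 [0.53500401 0.15298718 0.14989304]
```

View pics/w4.png

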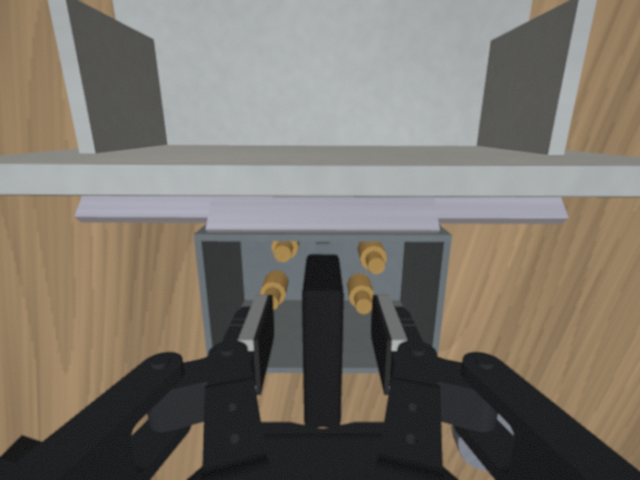

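The bin hangs free with the fingers open. The strip's mid is at col 323 against the cleat's 322, and the two are parallel. I'll retreat straight up.

Request:
{"name": "jog_arm", "arguments": {
  "increments": [
    [[0,0,-0.004,0,0,0,0.5],[0,0,-0.008,0,0,0,0.5],[0,0,-0.012,0,0,0,0.5],[0,0,-0.015,0,0,0,0.5],[0,0,-0.02,0,0,0,0.5],[0,0,-0.02,0,0,0,0.5],[0,0,-0.02,0,0,0,0.5],[0,0,-0.02,0,0,0,0.5],[0,0,-0.01,0,0,0,0.5],[0,0,0,0,0,0,0.5],[0,0,0,0,0,0,0.5],[0,0,0,0,0,0,0.5]]
  ]
}}

```text
clock: 17.85
position: [0.5346, 0.1529, 0.278]
ee_rot: [-0.0, 0.63, 0.776, -0.001]
contact_force: [-0.7, 0.5, 0.3]
opening: 0.0427
grasp_force: 0.0
```

```bash
python3 - <<'E'
from h import *
s=bot.sense(); print(s["clock"],s["contact_force"],s["position"])
cal={k:np.array(v) for k,v in optics.get_calibration("wrist").items()}; im=optics.camera("wrist"); cv2.imwrite("pics/w5.png",im[:,:,::-1])
z=.0715
P=lambda l:O+Rb.apply(np.array(l))
print(proj(cal,[P([-.053+a,b,z+.074]) for a in(-.035,.035) for b in(-.055,.055)]).round(0).tolist())
E
```

```text
17.85 [-0.71526412  0.47918653  0.315816  ] [0.53462669 0.15291709 0.27796362]
[[390.0, 270.0], [256.0, 270.0], [395.0, 185.0], [251.0, 185.0]]
```

View pics/w5.png

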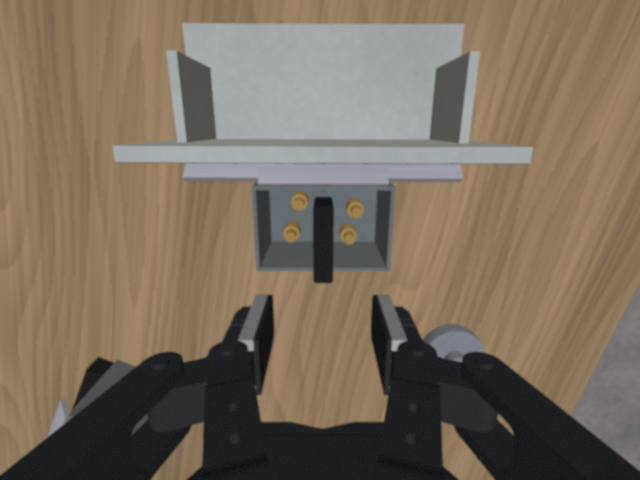

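The hung bin's rim, at (253–395, 184) and (256–391, 270), matches the upright home prediction within 2 px. I'm handing in.

```bash
python3 -c "
from station import bot
print(bot.close_job())"
```

```text
the job is handed in; nothing more can be done
None
```

The 110 mm wide fittings bin hangs upright midway along the cleat, strip behind the lip and spacer against the board; I handed the job in at about 18 s with the gripper clear (no verdict was returned).

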